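# Seat the three-ply panel on the sill dowels and hold it down for taping

## Robot

A 7-joint arm with a two-finger parallel gripper is mounted at the origin on the work surface. World frame = base frame: x ahead of the robot, y to its left, z up, the work surface at z = 0. Lengths are in m, angles in rad, forces in N, time in s.
With the tool pointing down it reaches from about 0.4 to 0.85 m from the base axis. Payload 6.9 kg.
Tool frame: the origin (TCP) lies midway between the tips of the shut fingers; the grasp point (between the pads) lies behind it (ctrl.pinch_z is the z of the grasp point in the tool frame, in m); z points along the fingers, y is the direction in which the jaws open and shut (so a half turn about z gives the same grasp; the last joint's range is limited). The gripper opens to 85 mm and grips with 20 to 120 N. Pads are 22 mm wide; open, the fingers measure 114 mm over their backs; the gripper's body (76 mm by 85 mm) begins 54 mm behind the grasp point. The pads swing forward as they close: fully open they stand 13 mm farther back than shut.
Start: joints at [1.381, 0.507, -0.238, 1.5, 0.126, 1.149, -0.155], TCP at [0.182, -0.598, 0.231] pointing down, gripper open.
Joint ranges: [-3.08, 3.08], [-0.24, 2.05], [-1.43, 1.35], [0, 2.5], [-1.52, 4.66], [0.17, 1.96], [-2.89, 2.89]. Speed limits (rad/s): [2.39, 2.39, 3.14, 3.14, 3.14, 3.14, 3.14].

## Interface

Orientations are given as a unit quaternion [w, x, y, z].
In Python, from station import ctrl, get_state, vision, ticket, models gives the robot as it stands. Calls block until the motion is done:
- ctrl.movep(position, orientation): joint-space move of the TCP to a pose.
- ctrl.movel(position, frame=None, max_speed=0.15): straight line of the TCP; frame=None keeps the orientation; max_speed is the mean speed in m/s.
- ctrl.set_joints(angles): joint-space move.
- ctrl.ungrasp() and ctrl.close_gripper(force=None): open the fingers fully, or close them until they stop; force is the grip in N (None keeps the last).
- ctrl.pause(seconds).
- ctrl.ik(position, orientation): joint angles nearest the present ones, or None.
- get_state(): the state.
- vision.grab_frame(name): name is "scene" or "top"; returns (picture, depth): 384x512x3 uint8, blue, green, red; 384x512 float32, m along the optical axis (not along the pixel's ray), 0 where there is no reading.
- vision.camera_info(name): a dict with "mtx" (3x3 intrinsics, pixels), "R" (3x3) and "t" (3): a world point X has camera coordinates R X + t. Camera axes: x right, y down, z forward; pixel columns grow to the right and rows downward; lengths in m; the calibration is good to about 2 mm. A picture is of the moment at which its call begins. camera_info takes no time and is no camera call.
A pose or a line that the arm cannot do raises ctrl.Unreachable and nothing moves.
- ticket.close_job(): hands the job in, once; it reports no verdict.
Trained networks look in the newest picture that a camera, given by its name, has taken for a name from the list of things; names that differ only in an ending like _2 or _b are one class to them, and where a whole thing is asked for, a point or a joint stands for the part that bears it (a point fixed in the world has none). Each returns a list of dicts, best first, with "p" (0 to 1); they miss things now and then, are a little off and sometimes report something else, mostly with a low value. They report only what shows in the picture. A call takes as long as a camera call. They do not tell look-alikes from the thing itself.
- models.recognise(camera, target): "point" ([column, row] in pixels, amid what is visible of it).
- models.masks_of(camera, target): "mask" (384x512 bool, what is visible of it) and "point" ([column, row] in pixels, amid what is visible of it).
The state is a dict: "time": time; "qpos": joint angles; "qd": joint speeds; "tau": joint torques, N m; "tcp_pos": TCP position; "eef_rot": TCP orientation; "contact_force": force on the tool from outside, world axes, zero at the start; "wrist_torque": the same for the moment, N m; "width": finger opening in m.
Only numpy, scipy, OpenCV 4.12 (cv2) and the standard library are available. Lean on these libraries where they do the work, as an engineer would, in place of code of your own. Each camera call takes 0.05 s, during which the arm holds its last target.

## Task

Draw the pale three-ply wooden panel straight up out of the slotted sample stand by its top edge, set it upright on the two dowels of the wall model's sill so that its lower edge sits fully home on the timber, and hold it pressed down firmly, with half a kilo to two kilos of force, so that a colleague can tape the joint. Finish while still gripping the panel and pressing it down: do not let go. Leave the other boards and everything else on the table where they are.

Things in the scene. Friction and masses are not known exactly. Their poses are not given: they have to be found in the camera images.
- panel_center (a point): centre of the loose three-ply panel (about 0.15 kg): pale wood, darker core line along its edges, 120 mm wide (its x) x 20 thick (y) x 110 high (z, up). In its lower edge, mid-thickness, 40 mm either side of the middle, are two round holes 10 mm across, 28 deep, mouths chamfered 1 mm; it fits either way round. It stands upright in one of the stand's three slots
- rack: plywood sample stand, fixed, 156 (its x) x 192 (y) x 62 mm high; origin: centre of its underside. Upright slots at y = -72, 0, +72 mm hold one board each (width along x, thickness along y) on its 12 mm base, between end guide strips 62 mm high with 1.5 mm play; the middle 96 mm of a board's faces is free. Which board is in which slot varies
- sill_seat (a point): point on the upper face of the wall model's sill timber (58 mm above the table, z up), midway between its two upright dowels. The dowels stand 40 mm either side of it along its x: red-brown, 8 mm thick, 22 mm tall above the sill, the top 7 mm tapered to 3 mm
- sill: the wall model, fixed: tan base board 250 (its x) x 170 (y) x 18 mm, origin at the centre of its underside; along x in its middle the 60 mm wide pale sill timber, 58 mm high, with the dowels. A stud rises 90 mm above the sill at its -x end, 85 mm and more from the seat point; a grey strip 38 mm high lies along the +y side
- fibreboard_sample: wood-fibre sample board, plain dark brown, 120 x 20 x 110 mm, standing in another slot of the stand; leave it alone
- gypsum_sample: gypsum-fibre sample board, plain grey, 120 x 20 x 110 mm, standing in another slot of the stand; leave it alone
- tape_roll: white roll of adhesive tape lying flat, 112 mm across, 60 mm high, with a 78 mm hole; leave it alone
- pipe_collar: black rubber pipe collar with a tan disc on top, 96 mm across, 35 mm high; leave it alone
- timber_block: pale timber offcut, 80 x 80 x 70 mm high; leave it alone
- rubbing_tool: blue plastic rubbing-down tool lying flat, 100 x 75 x 14 mm; leave it alone
- water_bottle: clear water bottle with a blue cap, 64 mm across, 190 mm high; leave it alone
- screwdriver: orange-handled screwdriver, about 200 mm long, lying on the table; leave it alone
Things that resemble listed ones, but are neither listed nor needed, are in the scene too. What is shaped like the part that bears panel_center but red is not meant.

How it is judged:
By the outcome, as a careful person would: the job done as asked, in the order asked, and still so for the second after the job is handed in, while the arm keeps its last pose, push and grip.
It also fails if it takes over 51 s, if anything falls off the work surface, if the arm or the gripper's body presses on something with over 40 N, if the wrist force passes 120 N, or if a joint passes its speed limit or range.

## Working session

There is one attempt and no reset: what is moved stays moved. The work goes in short steps, each a Python script; the robot and the scene stay as the last script left them, time stands still between calls to the robot, and variables do not carry over. Pictures are saved under pics/ and viewed, and the job is handed in when it is done.

```bash
ls; mkdir -p pics; python3 - <<'E'
from station import ctrl, get_state, vision, ticket, models
import cv2,numpy as np
for n in ["scene","top"]:
    im,d=vision.grab_frame(n); cv2.imwrite(f"pics/{n}0.png",im); np.save(f"{n}0.npy",d)
    c=vision.camera_info(n); R=np.array(c["R"]);t=np.array(c["t"]); print(n,-R.T@t,np.round(R,3).tolist(),np.array(c["mtx"]).tolist())
    for k in ["panel_center","rack","sill","sill_seat","fibreboard_sample","gypsum_sample"]:
        print(n,k,[(round(x["p"],2),np.round(x["point"]).tolist()) for x in models.recognise(n,k)])
s=get_state(); print(s["time"],s["width"],s["eef_rot"],s["contact_force"],ctrl.pinch_z)
E
```

```text
pics
scene [1.44016253 0.70007907 1.24669289] [[-0.62, 0.784, -0.021], [0.579, 0.439, -0.687], [-0.53, -0.438, -0.726]] [[429.91632190488815, 0.0, 254.2952041232993], [0.0, 429.91632190488815, 195.23729490825747], [0.0, 0.0, 1.0]]
scene panel_center [(0.89, [310.0, 172.0]), (0.8, [297.0, 206.0])]
scene rack [(0.84, [313.0, 232.0])]
scene sill [(0.86, [231.0, 170.0])]
scene sill_seat [(0.92, [235.0, 167.0])]
scene fibreboard_sample []
scene gypsum_sample [(0.86, [313.0, 212.0]), (0.23, [344.0, 264.0])]
top [ 0.45126134 -0.01412011  1.61506873] [[0.015, -1.0, -0.013], [-0.998, -0.014, -0.065], [0.065, 0.014, -0.998]] [[447.96280575778906, 0.0, 258.16475942931766], [0.0, 447.96280575778906, 193.98859760696263], [0.0, 0.0, 1.0]]
top panel_center [(0.84, [218.0, 198.0]), (0.79, [236.0, 256.0]), (0.55, [258.0, 197.0])]
top rack [(0.61, [204.0, 199.0])]
top sill [(0.97, [318.0, 207.0])]
top sill_seat [(0.89, [316.0, 212.0]), (0.74, [252.0, 128.0]), (0.44, [196.0, 200.0])]
top fibreboard_sample [(0.67, [177.0, 202.0])]
top gypsum_sample [(0.75, [195.0, 199.0])]
0.7 0.08525362319363167 [-2.03827155e-05  9.89159654e-01  1.46844058e-01  2.29488286e-05] [-0.54049984 -0.30167921 -0.0748185 ] -0.0187
```

```bash
python3 - <<'E'
import cv2
a=cv2.imread("pics/top0.png");cv2.imwrite("pics/top0c.png",cv2.resize(a[110:290,130:390],None,fx=3,fy=3,interpolation=2))
a=cv2.imread("pics/scene0.png");cv2.imwrite("pics/scene0c.png",cv2.resize(a[100:300,170:430],None,fx=3,fy=3,interpolation=2))
E
```

```text
(no output)
```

View pics/top0c.png

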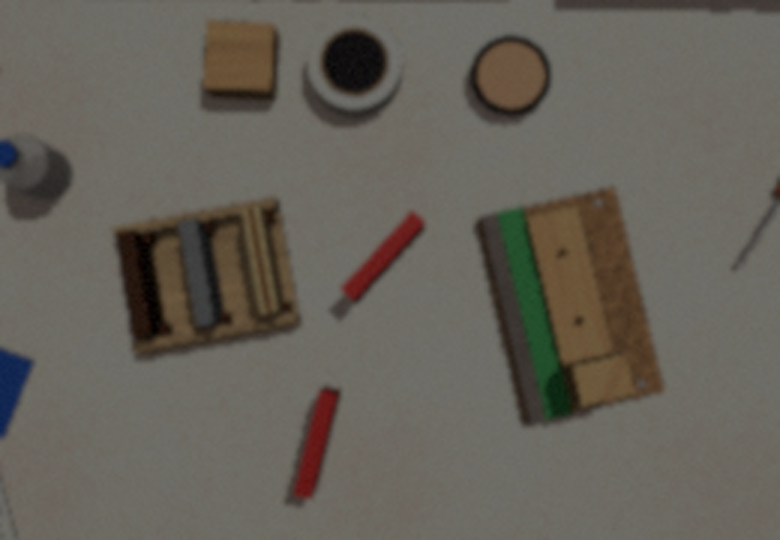

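View pics/scene0c.png

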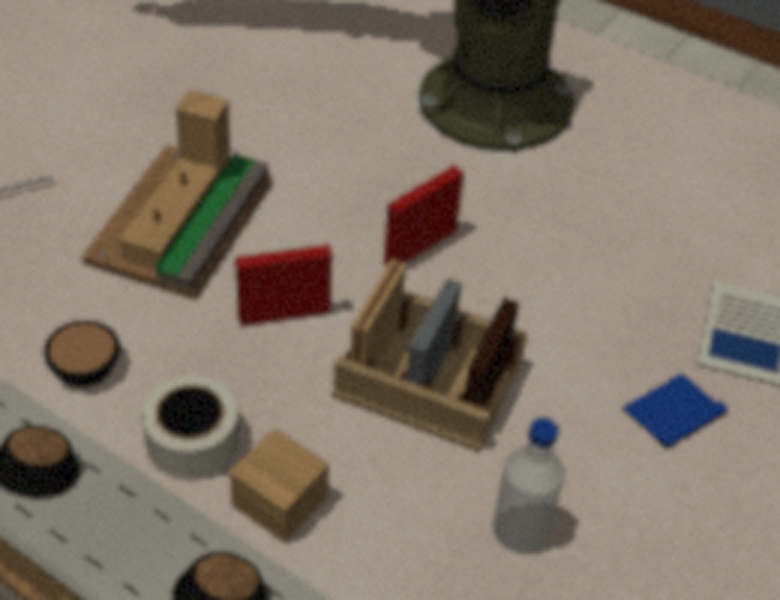

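View pics/scene0.png

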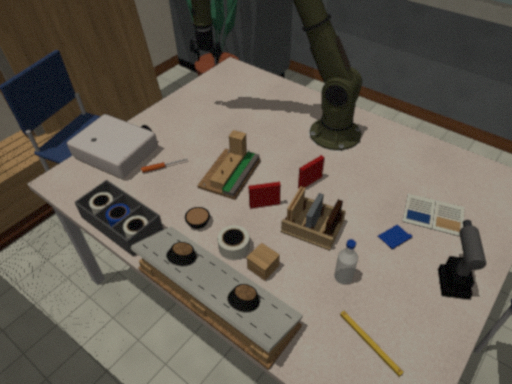

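View pics/top0.png

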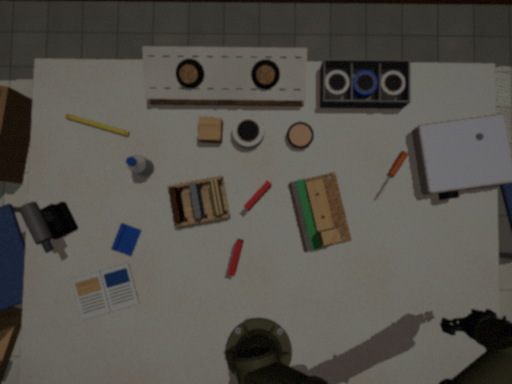

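The pale panel with the dark core line is at top pixel (217,198), in the right-hand slot. The two red ones at (258,197) and (236,256) are look-alikes. The grey board at (196,200) and dark brown board at (177,202) must stay. The sill is at (318,207), with dowels near (317,194) and (323,217). Next I measure positions.

```bash
cat > h.py <<'E'
import numpy as np,cv2
from station import ctrl,get_state,vision,ticket,models
def cam(n):
    c=vision.camera_info(n);return np.array(c["mtx"]),np.array(c["R"]),np.array(c["t"])
def cloud(n,d):
    K,R,t=cam(n);v,u=np.mgrid[:384,:512]
    p=np.stack([(u-K[0,2])/K[0,0]*d,(v-K[1,2])/K[1,1]*d,d],-1)
    w=(p-t)@R; w[d==0]=np.nan; return w
def onplane(n,uv,z):
    K,R,t=cam(n);uv=np.atleast_2d(uv)
    r=np.c_[(uv-K[:2,2])/[K[0,0],K[1,1]],np.ones(len(uv))]@R
    o=-R.T@t;return o+r*((z-o[2])/r[:,2])[:,None]
def proj(n,X):
    K,R,t=cam(n);p=np.atleast_2d(X)@R.T+t;p=p@K.T;return p[:,:2]/p[:,2:]
def rect(P):
    (c,s,a)=cv2.minAreaRect((P[:,:2]*1000).astype(np.float32));return np.round(c,1),np.round(s,1),round(a,1)
E
python3 - <<'E'
from h import *
from scipy import ndimage
for n in ["top","scene"]:
    d=np.load(n+"0.npy");w=cloud(n,d);im=cv2.imread(f"pics/{n}0.png")
    for k,z,tol,near in [("panel_center",.122,.012,None),("sill",.058,.008,None),("rack",.062,.008,None),("gypsum_sample",.122,.012,None)]:
        for m in models.masks_of(n,k)[:2]:
            M=m["mask"];P=w[M];P=P[~np.isnan(P[:,0])]
            S=P[abs(P[:,2]-z)<tol]
            print(n,k,round(m["p"],2),np.round(m["point"]),M.sum(),len(S),np.round(np.percentile(P[:,2],[5,50,95]),3),"med",np.round(S.mean(0),4) if len(S) else "",rect(S) if len(S)>4 else "")
    print(np.nanmedian(w[...,2]))
E
```

```text
top panel_center 0.82 [258. 194.] 245 141 [0.034 0.111 0.117] med [0.5472 0.0097 0.1132] (array([548.4,   9.2]), array([ 19.6, 116.7]), 48.4)
top panel_center 0.8 [237. 256.] 259 154 [0.021 0.111 0.116] med [0.3369 0.0813 0.113 ] (array([336.5,  81.3]), array([ 19.6, 119. ]), 77.0)
top sill 0.89 [320. 209.] 3351 858 [0.015 0.04  0.148] med [ 0.5191 -0.2055  0.0588] (array([ 499.3, -205.4]), array([215.3,  72.2]), 13.6)
top rack 0.83 [206. 200.] 1243 348 [0.008 0.016 0.066] med [0.5135 0.2093 0.0629] (array([526.1, 214.9]), array([147.4, 187.7]), 11.0)
top gypsum_sample 0.76 [196. 199.] 331 225 [0.046 0.121 0.128] med [0.5253 0.2159 0.1228] (array([526. , 216.5]), array([119.7,  21.1]), 11.5)
0.0013598595589285399
scene panel_center 0.83 [264. 193.] 772 55 [0.003 0.064 0.111] med [0.5543 0.0096 0.1123] (array([550.6,  11.5]), array([ 22.9, 115.9]), 48.8)
scene panel_center 0.82 [309. 172.] 535 42 [0.01  0.068 0.111] med [0.343  0.0857 0.112 ] (array([341.8,  85.7]), array([ 17.9, 115.2]), 76.5)
scene sill 0.62 [233. 170.] 2144 497 [0.013 0.04  0.14 ] med [ 0.52   -0.2014  0.0576] (array([ 503.3, -207. ]), array([216. ,  61.9]), 13.8)
scene sill 0.49 [345. 265.] 724 53 [0.014 0.109 0.189] med [0.6688 0.4302 0.0584] (array([668.1, 428.1]), array([24. , 59.6]), 19.1)
scene rack 0.79 [312. 232.] 1436 338 [0.005 0.026 0.063] med [0.5626 0.228  0.0606] (array([525.7, 220.2]), array([152.3, 189.7]), 11.6)
scene rack 0.6 [231. 165.] 2200 437 [0.012 0.039 0.141] med [ 0.5159 -0.2032  0.0589] (array([ 502.6, -207.7]), array([217.8,  61.5]), 13.4)
scene gypsum_sample 0.72 [314. 212.] 329 152 [0.033 0.105 0.125] med [0.5332 0.2226 0.1206] (array([529.2, 221. ]), array([116.8,  19.4]), 10.8)
-0.002092837239713011
```

```bash
python3 - <<'E'
import cv2
for n,(a,b,c,d) in dict(top=(165,255,285,355),scene=(125,200,195,265)).items():
    i=cv2.imread(f"pics/{n}0.png")[a:b,c:d]; i=cv2.convertScaleAbs(i,alpha=1.6)
    cv2.imwrite(f"pics/{n}_sill.png",cv2.resize(i,None,fx=8,fy=8,interpolation=cv2.INTER_NEAREST)[:600*2])
t=cv2.imread("pics/top_sill.png");print(t.shape)
E
```

```text
(720, 560, 3)
```

View pics/top_sill.png

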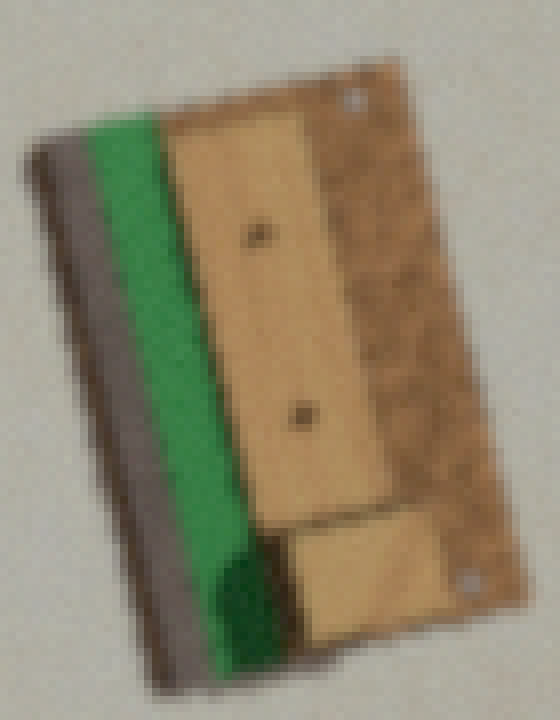

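View pics/scene_sill.png

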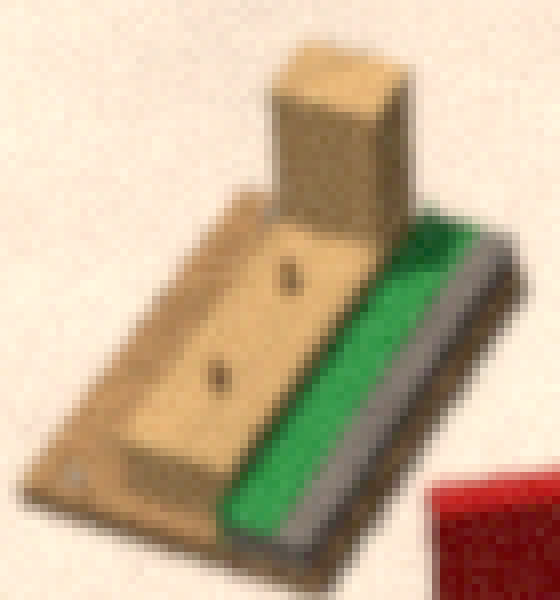

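```bash
python3 - <<'E'
from h import *
for n in ["top","scene"]:
    d=np.load(n+"0.npy");w=cloud(n,d)
    # panel top region
    c=proj(n,[0.515,0.145,.122])[0];v,u=np.mgrid[:384,:512]
    ok=(abs(w[...,2]-.122)<.008)&(abs(u-c[0])<45)&(abs(v-c[1])<45)
    lab,st=cv2.connectedComponentsWithStats(ok.astype(np.uint8),connectivity=8)[1:3]
    for i in range(1,len(st)):
        if st[i,4]>25:
            P=w[lab==i];print(n,st[i],np.round(P.mean(0),4),rect(P))
E
```

```text
top [211 178  12  36 217] [0.5405 0.1462 0.1235] (array([540.7, 146.5]), array([119.4,  20.6]), 11.5)
top [190 182  12  36 220] [0.5258 0.2163 0.1229] (array([525.9, 217.2]), array([119.7,  21.8]), 11.1)
top [172 186   9  36 197] [0.5055 0.2842 0.1229] (array([511.8, 287.3]), array([119.1,  21.7]), 10.6)
scene [287 187  19  25 165] [0.5441 0.1502 0.1215] (array([539.8, 148.5]), array([123.8,  22.3]), 11.9)
scene [306 193  18  25 166] [0.5285 0.2203 0.1211] (array([525.2, 218.4]), array([125.5,  23.1]), 10.8)
scene [326 199  17  28 174] [0.5152 0.2906 0.1213] (array([513.2, 289.9]), array([125. ,  21.5]), 12.1)
```

```bash
python3 - <<'E'
from h import *
for n,seeds in dict(top=[(258,236),(302,416)],scene=[(290,276),(218,377)]).items():
    org=dict(top=(285,165),scene=(195,125))[n]
    im=cv2.imread(f"pics/{n}0.png").astype(float)
    g=im[...,1]
    Q=[]
    for s in seeds:
        u0=round(org[0]+s[0]/8-.5);v0=round(org[1]+s[1]/8-.5)
        r=4;pt=g[v0-r:v0+r+1,u0-r:u0+r+1];bg=np.median(pt)
        wt=np.clip(bg*.88-pt,0,None);vv,uu=np.mgrid[v0-r:v0+r+1,u0-r:u0+r+1]
        Q.append([(uu*wt).sum()/wt.sum(),(vv*wt).sum()/wt.sum()])
        if n: print(np.round(pt).astype(int))
    Q=np.array(Q)
    for z in (.062,.069,.076):
        P=onplane(n,Q,z);e=P[1]-P[0];print(n,z,np.round(Q,2).tolist(),np.round(P*1000,1).tolist(),"d",round(np.linalg.norm(e)*1000,1),"yaw",round(np.degrees(np.arctan2(e[1],e[0])),1),"mid",np.round(P.mean(0)*1000,1))
    # timber top: edges from depth band
    w=cloud(n,np.load(n+"0.npy"));c=proj(n,[.52,-.2,.058])[0];v,u=np.mgrid[:384,:512]
    for zc in(.058,.148):
        ok=(abs(w[...,2]-zc)<.009)&(abs(u-c[0])<45)&(abs(v-c[1])<45)
        lab,st=cv2.connectedComponentsWithStats(ok.astype(np.uint8),connectivity=4)[1:3]
        for i in range(1,len(st)):
            if st[i,4]>40: print(n,zc,st[i],np.round(w[lab==i].mean(0),4),rect(w[lab==i]))
E
```

```text
[[83 81 81 85 85 87 86 87 85]
 [85 83 81 82 80 84 86 86 86]
 [83 83 81 77 73 77 85 88 86]
 [82 83 74 66 55 65 76 84 85]
 [83 81 73 56 49 62 74 85 85]
 [83 82 69 60 65 71 80 85 87]
 [84 83 77 74 79 81 84 85 86]
 [84 83 80 82 84 84 84 87 87]
 [84 82 81 81 82 86 85 85 87]]
[[85 85 85 84 84 86 86 86 85]
 [85 86 86 84 81 86 86 87 85]
 [84 86 85 82 80 83 86 87 85]
 [85 84 84 77 67 68 76 86 84]
 [84 84 82 71 51 51 67 83 87]
 [84 83 81 65 48 51 71 83 88]
 [82 85 80 72 65 66 80 85 87]
 [82 86 84 82 80 80 83 86 86]
 [85 86 84 86 85 82 86 88 87]]
top 0.062 [[316.79, 193.95], [322.44, 216.58]] [[555.1, -195.4, 62.0], [477.0, -215.5, 62.0]] d 80.6 yaw -165.6 mid [ 516.  -205.4   62. ]
top 0.069 [[316.79, 193.95], [322.44, 216.58]] [[554.6, -194.6, 69.0], [476.8, -214.5, 69.0]] d 80.3 yaw -165.6 mid [ 515.7 -204.6   69. ]
top 0.076 [[316.79, 193.95], [322.44, 216.58]] [[554.1, -193.8, 76.0], [476.7, -213.6, 76.0]] d 79.9 yaw -165.6 mid [ 515.4 -203.7   76. ]
top 0.058 [306 178  28  53 871] [ 0.5199 -0.2056  0.059 ] (array([ 520.1, -205.4]), array([175. ,  62.4]), 13.6)
top 0.148 [321 227  21  18 2
[... 837 characters left out ...]
74.3, -219.6, 62.0], [552.3, -199.5, 62.0]] d 80.6 yaw 14.4 mid [ 513.3 -209.6   62. ]
scene 0.069 [[230.73, 159.28], [221.91, 171.68]] [[480.0, -214.2, 69.0], [557.6, -194.2, 69.0]] d 80.1 yaw 14.4 mid [ 518.8 -204.2   69. ]
scene 0.076 [[230.73, 159.28], [221.91, 171.68]] [[485.7, -208.7, 76.0], [562.8, -188.9, 76.0]] d 79.6 yaw 14.4 mid [ 524.3 -198.8   76. ]
scene 0.058 [210 150  37  36 509] [ 0.5197 -0.2011  0.0576] (array([ 503.3, -206.9]), array([216.1,  62.3]), 13.7)
scene 0.058 [249 194  24   7  80] [0.5652 0.008  0.0579] (array([565.7,   7.7]), array([14.3, 88.8]), 46.4)
scene 0.148 [229 130  17  12 128] [ 0.416  -0.2273  0.1467] (array([ 414.9, -229.7]), array([54.2, 61.9]), 14.0)
```

```bash
cat >> h.py <<'E'
from scipy.spatial.transform import Rotation as Ro
def quat(yaw,flip=0):
    # jaw axis y = panel normal for panel x at yaw
    a=yaw+ (np.pi if flip else 0)
    y=np.array([-np.sin(a),np.cos(a),0]);z=np.array([0,0,-1.]);x=np.cross(y,z)
    q=Ro.from_matrix(np.c_[x,y,z]).as_quat();return np.r_[q[3],q[:3]]
PY=np.radians(11.3);SY=np.radians(13.8)
PAN=np.array([.5420,.1478]);SEAT=np.array([.5168,-.2048])
def st():
    s=get_state();print("t",round(s["time"],2),"tcp",np.round(s["tcp_pos"],4),"F",np.round(s["contact_force"],2),"M",np.round(s["wrist_torque"],2),"w",round(s["width"],4),"q",np.round(s["qpos"],2));return s
E
python3 - <<'E'
from h import *
st()
for f in(0,1):
    for p in([*PAN,.3],[*PAN,.078],[*PAN,.25],[*SEAT,.25],[*SEAT,.124]):
        q=ctrl.ik(p,quat(SY if p[1]<0 else PY,f));print(f,p,None if q is None else np.round(q,2))
st()
E
```

```text
t 1.1 tcp [ 0.1815 -0.598   0.2313] F [ 1.06 -0.36 -0.06] M [-0.03  0.02  0.04] w 0.0856 q [ 1.38  0.51 -0.24  1.5   0.13  1.15 -0.15]
0 [np.float64(0.542), np.float64(0.1478), 0.3] [ 0.44  0.64 -1.36  1.54  0.62  1.47  0.82]
0 [np.float64(0.542), np.float64(0.1478), 0.078] [ 0.2   0.7  -0.84  1.86  0.66  0.89  0.81]
0 [np.float64(0.542), np.float64(0.1478), 0.25] [ 0.43  0.67 -1.32  1.63  0.66  1.37  0.78]
0 [np.float64(0.5168), np.float64(-0.2048), 0.25] [ 0.99  0.55 -1.07  1.65  0.5   1.25  1.63]
0 [np.float64(0.5168), np.float64(-0.2048), 0.124] [ 0.92  0.67 -0.97  1.82  0.65  1.    1.5 ]
1 [np.float64(0.542), np.float64(0.1478), 0.3] [ 0.34  0.51 -1.06  1.55  0.45  1.35 -2.14]
1 [np.float64(0.542), np.float64(0.1478), 0.078] [ 0.01  0.61 -0.5   1.86  0.41  0.77 -2.09]
1 [np.float64(0.542), np.float64(0.1478), 0.25] [ 0.28  0.51 -0.93  1.63  0.43  1.22 -2.12]
1 [np.float64(0.5168), np.float64(-0.2048), 0.25] [ 0.63  0.4  -0.44  1.65  0.19  1.13 -1.19]
1 [np.float64(0.5168), np.float64(-0.2048), 0.124] [ 0.57  0.53 -0.36  1.83  0.24  0.83 -1.24]
t 1.1 tcp [ 0.1815 -0.598   0.2313] F [ 1.06 -0.36 -0.06] M [-0.03  0.02  0.04] w 0.0856 q [ 1.38  0.51 -0.24  1.5   0.13  1.15 -0.15]
```

The enlarged crop already confirmed it: the panel at (217,198) is pale with a core line, and the other two are solid red. I'll go to it.

```bash
python3 - <<'E'
from h import *
ctrl.movep([*PAN,.24],quat(PY,1)); s=st()
im,d=vision.grab_frame("top");cv2.imwrite("pics/top1.png",cv2.resize(im[130:270,130:330],None,fx=4,fy=4))
im,d=vision.grab_frame("scene");cv2.imwrite("pics/scene1.png",cv2.resize(im[100:280,200:400],None,fx=4,fy=4)[:600])
E
```

```text
t 4.01 tcp [0.5423 0.1469 0.2398] F [-0.18 -0.38  1.03] M [-0.02  0.01  0.  ] w 0.0852 q [ 0.26  0.51 -0.91  1.65  0.43  1.19 -2.12]
```

View pics/scene1.png

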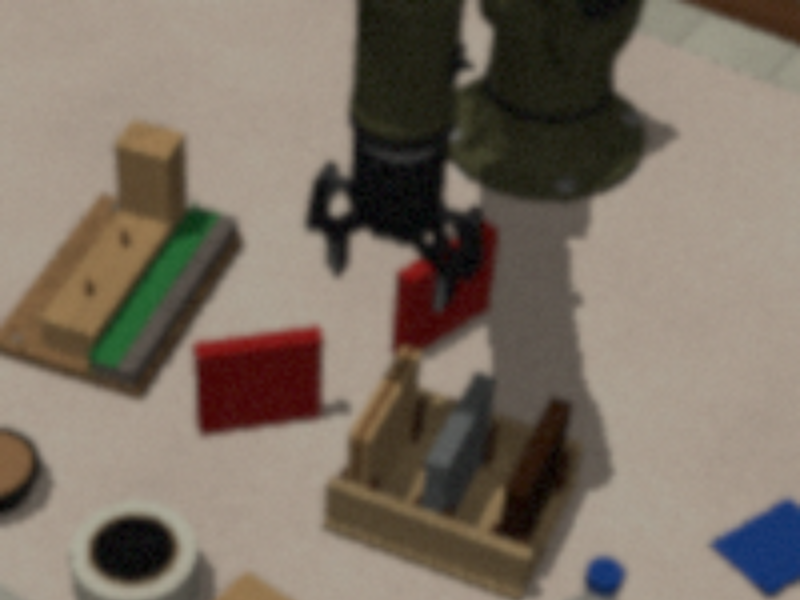

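The arm is over the panel (crop pixel 385,420) with the fingers straddling it, and the grey and brown boards are still in their slots. I'll descend and grip.

```bash
python3 - <<'E'
from h import *
ctrl.movel([*PAN,.140],max_speed=.1);st()
ctrl.movel([*PAN,.080],max_speed=.06);st()
im,d=vision.grab_frame("scene");cv2.imwrite("pics/scene2.png",cv2.resize(im[150:260,250:370],None,fx=5,fy=5))
ctrl.close_gripper(30);st()
ctrl.pause(.2);s=st();print(s["eef_rot"])
E
```

```text
t 5.26 tcp [0.5424 0.1481 0.1406] F [ 1.12 -0.1   0.65] M [ 0.04 -0.06  0.04] w 0.0855 q [ 0.22  0.61 -0.84  1.79  0.54  0.99 -2.22]
t 6.41 tcp [0.5422 0.148  0.0803] F [ 0.54 -1.04 -0.51] M [-0.02  0.02  0.04] w 0.0851 q [ 0.18  0.68 -0.79  1.86  0.62  0.87 -2.29]
t 7.07 tcp [0.5421 0.1478 0.0801] F [-0.4  -1.12  1.65] M [-0.05  0.    0.01] w 0.0194 q [ 0.18  0.68 -0.78  1.86  0.62  0.87 -2.29]
t 7.27 tcp [0.5421 0.1478 0.0801] F [-0.38  0.25  0.88] M [-0.04  0.01 -0.02] w 0.0197 q [ 0.18  0.68 -0.78  1.86  0.62  0.87 -2.29]
[-9.03574870e-06  9.95139466e-01  9.84755678e-02  8.14587722e-05]
```

View pics/scene2.png

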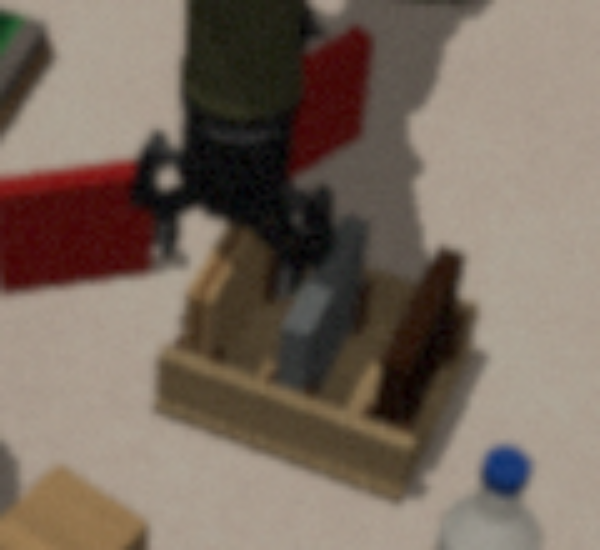

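```bash
python3 - <<'E'
from h import *
ctrl.close_gripper(100);st()
ctrl.movel([*PAN,.15],max_speed=.1);st()
ctrl.movel([*PAN,.25],max_speed=.15);st()
im,d=vision.grab_frame("scene");cv2.imwrite("pics/scene3.png",cv2.resize(im[100:280,200:400],None,fx=4,fy=4)[:600])
ctrl.movel([*SEAT,.25],frame=quat(SY,1),max_speed=.2);s=st();print(s["eef_rot"],quat(SY,1))
for n in("top","scene"):
    im,d=vision.grab_frame(n);cv2.imwrite(f"pics/{n}4.png",im);np.save(n+"4.npy",d)
    c=proj(n,[*SEAT,.17])[0].astype(int);cv2.imwrite(f"pics/{n}4c.png",cv2.resize(im[c[1]-60:c[1]+60,c[0]-60:c[0]+60],None,fx=5,fy=5))
E
```

```text
t 7.48 tcp [0.5422 0.1479 0.0802] F [-1.24  0.62  2.16] M [-0.03  0.05  0.04] w 0.0191 q [ 0.18  0.68 -0.78  1.86  0.62  0.87 -2.29]
t 8.33 tcp [0.5417 0.1474 0.1494] F [-0.47 -0.65 -1.59] M [ 0.    0.01 -0.01] w 0.0189 q [ 0.22  0.6  -0.85  1.78  0.53  1.01 -2.21]
t 9.15 tcp [0.5416 0.1474 0.249 ] F [-0.68 -0.45 -1.94] M [-0.02 -0.01  0.  ] w 0.019 q [ 0.27  0.5  -0.91  1.64  0.42  1.21 -2.11]
t 11.12 tcp [ 0.517  -0.2036  0.2502] F [-0.66 -0.02 -0.77] M [ 0.03  0.02 -0.02] w 0.0191 q [ 0.93  0.5  -0.94  1.65  0.43  1.21 -1.44]
[-1.41686080e-04  9.92646358e-01  1.21050256e-01  1.51893293e-04] [0.         0.99275734 0.12013684 0.        ]
```

View pics/scene4c.png

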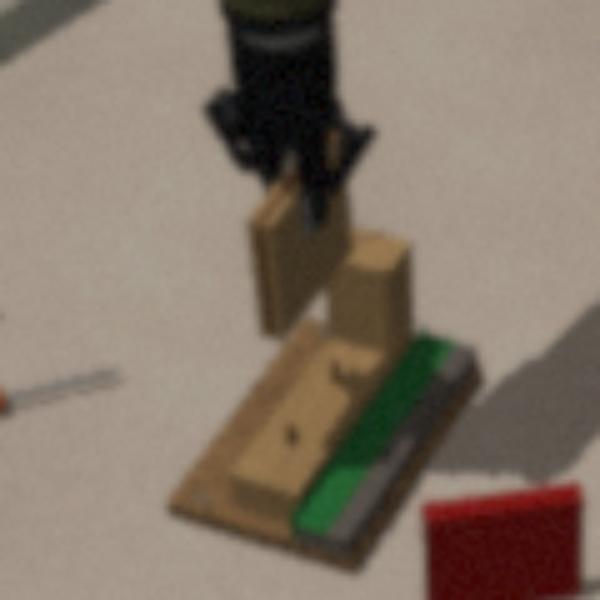

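View pics/top4c.png

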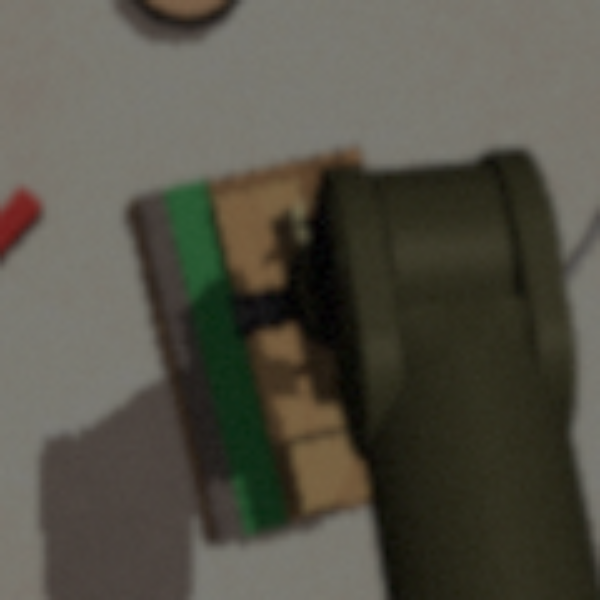

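View pics/scene3.png

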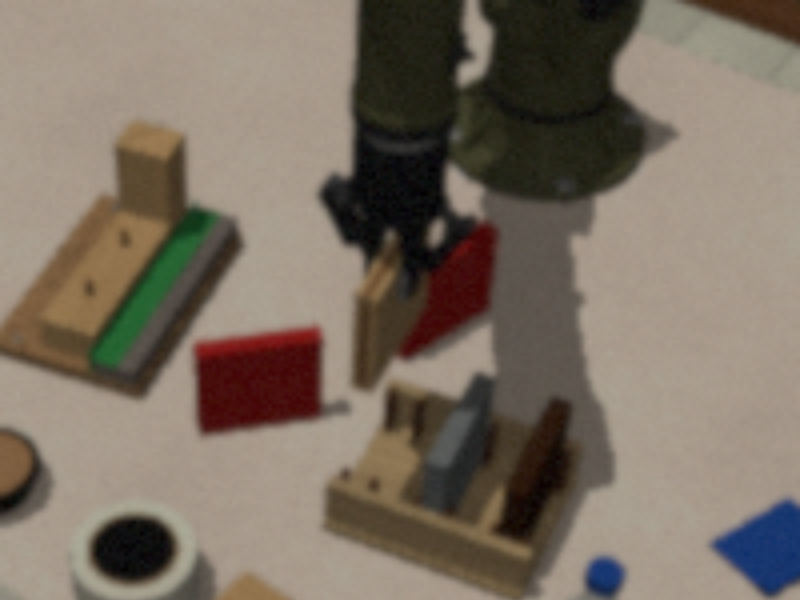

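```bash
python3 - <<'E'
from h import *
n="scene"
s=st();tc=np.array(s["tcp_pos"])
c=proj(n,[*SEAT,.17])[0].astype(int);print(c)
ms=models.masks_of(n,"panel_center")
for m in ms: print(round(m["p"],2),np.round(m["point"]),m["mask"].sum())
im=cv2.imread("pics/scene4.png")
def corners(dx,dy,dz,yaw):
    X=np.array([[x,y,z] for x in(-.06,.06) for y in(-.01,.01) for z in(0,.11)])
    Rz=Ro.from_euler('z',yaw).as_matrix()
    return X@Rz.T+[tc[0]+dx,tc[1]+dy,tc[2]-.068+dz]
k=8;o=c-[45,45]
big=cv2.resize(im[o[1]:o[1]+75,o[0]:o[0]+75],None,fx=k,fy=k,interpolation=cv2.INTER_CUBIC)
p=proj(n,corners(0,0,0,SY))
for i in range(8):
    for j in range(i):
        if bin(i^j).count('1')==1:
            a=[tuple(int(v) for v in ((q-o+.5)*k)) for q in(p[i],p[j])];cv2.line(big,a[0],a[1],(0,255,255),1)
cv2.imwrite("pics/fit4.png",big)
w=cloud(n,np.load("scene4.npy"))
M=max(ms,key=lambda m:-np.linalg.norm(np.array(m["point"])-c))["mask"]
P=w[M];P=P[~np.isnan(P[:,0])]
Rz=Ro.from_euler('z',SY).as_matrix();L=(P-[tc[0],tc[1],0])@Rz
L=L[(L[:,2]>.17)&(L[:,2]<.30)]
print(len(L),np.round(np.percentile(L,[2,10,50,90,98],axis=0)*1000,1))
E
```

```text
t 11.22 tcp [ 0.517  -0.2038  0.2502] F [-0.37  0.71 -1.  ] M [0.   0.04 0.04] w 0.019 q [ 0.93  0.5  -0.94  1.65  0.43  1.21 -1.44]
[224 145]
0.91 [221. 135.] 385
0.83 [308. 174.] 567
0.73 [264. 194.] 752
382 [[-58.1  -6.2 188.1]
 [-37.8  -0.9 198.9]
 [ 28.8   9.8 235.1]
 [ 57.8  12.1 290.5]
 [ 60.7  13.3 294.2]]
```

View pics/fit4.png

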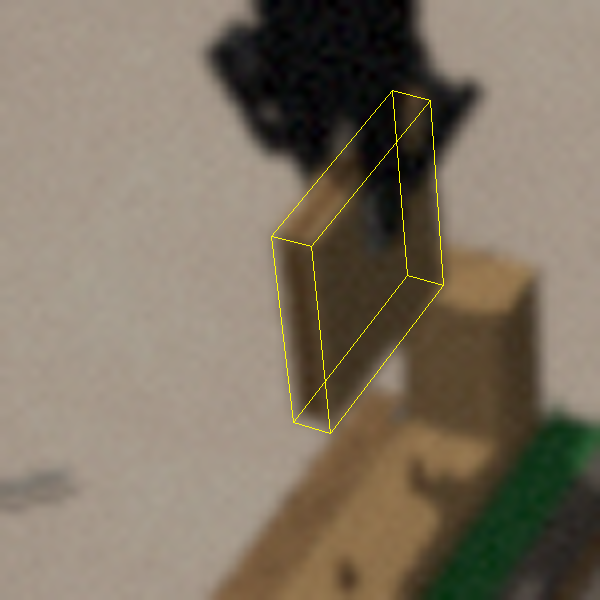

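```bash
python3 - <<'E'
from h import *
im=cv2.imread("pics/scene4.png");o=[195,105];k=12
b=im[o[1]:o[1]+50,o[0]:o[0]+60]
lab=cv2.convertScaleAbs(b,alpha=1.8,beta=-40)
cv2.imwrite("pics/fit4b.png",cv2.resize(lab,None,fx=k,fy=k,interpolation=cv2.INTER_NEAREST))
E
```

```text
(no output)
```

View pics/fit4b.png

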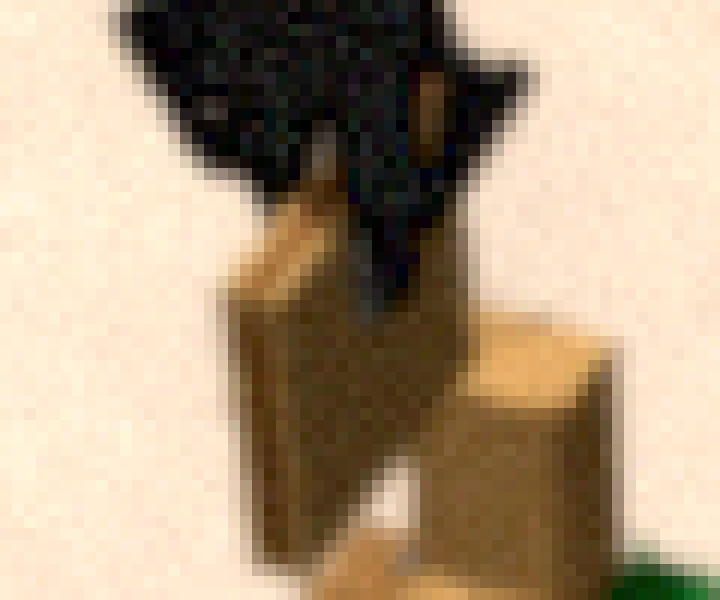

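```bash
python3 - <<'E'
from h import *
ctrl.movel([*SEAT,.158],max_speed=.12);s=st()
for n in("scene","top"):
    im,d=vision.grab_frame(n);cv2.imwrite(f"pics/{n}5.png",im);np.save(n+"5.npy",d)
im=cv2.imread("pics/scene5.png");o=[195,120];k=12
lab=cv2.convertScaleAbs(im[o[1]:o[1]+50,o[0]:o[0]+60],alpha=1.8,beta=-40)
cv2.imwrite("pics/fit5.png",cv2.resize(lab,None,fx=k,fy=k,interpolation=cv2.INTER_NEAREST))
im=cv2.imread("pics/scene0.png")
lab=cv2.convertScaleAbs(im[o[1]:o[1]+60,o[0]:o[0]+60],alpha=1.8,beta=-40)
cv2.imwrite("pics/fit0.png",cv2.resize(lab,None,fx=10,fy=10,interpolation=cv2.INTER_NEAREST))
E
```

```text
t 12.18 tcp [ 0.5174 -0.2047  0.1587] F [ 0.18  0.11 -1.29] M [-0.02 -0.03 -0.  ] w 0.019 q [ 0.89  0.59 -0.88  1.78  0.53  1.02 -1.53]
```

View pics/fit5.png

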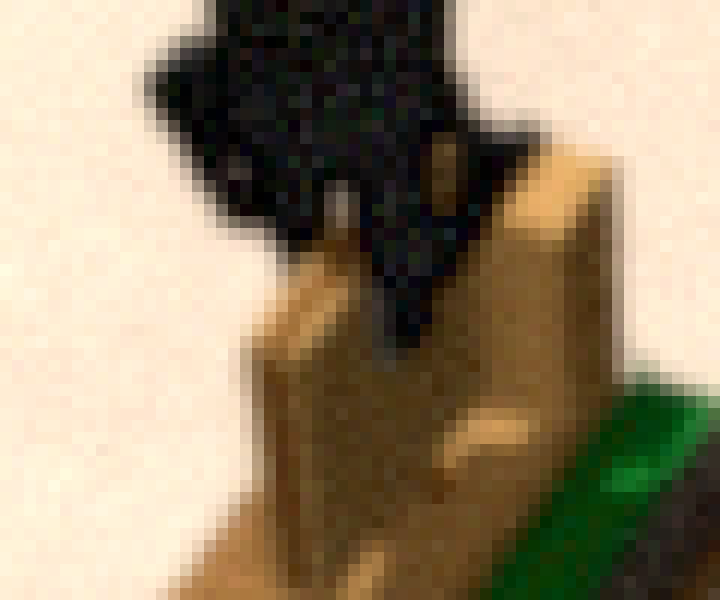

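View pics/fit0.png

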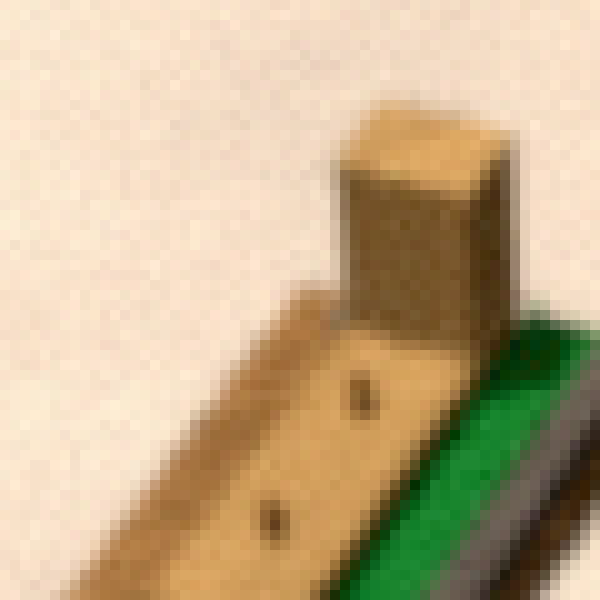

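```bash
cat > fit.py <<'E'
from h import *
from scipy.optimize import minimize
from scipy.ndimage import map_coordinates,gaussian_filter
def prep(f):
    g=cv2.imread(f).astype(float);g=gaussian_filter(g,(.6,.6,0));return g
def score(im,n,segs,N=40):
    s=0
    for A,B in segs:
        p=proj(n,np.linspace(A,B,N));d=p[-1]-p[0];d/=np.linalg.norm(d);nn=np.array([-d[1],d[0]])
        L=np.linalg.norm(p[-1]-p[0])
        def S(q): return np.stack([map_coordinates(im[...,c],[q[:,1],q[:,0]],order=1) for c in range(3)],-1)
        e=np.mean(S(p+nn*.8)-S(p-nn*.8),axis=0)
        s+=np.linalg.norm(e)*L
    return s
Rz=Ro.from_euler('z',SY).as_matrix()
E
python3 - <<'E'
from fit import *
n="scene"
TC={4:[.517,-.2037,.2502],5:[.5174,-.2047,.1587]}
IM={k:prep(f"pics/scene{k}.png") for k in(0,4,5)}
def pan(k,a,b,dz):
    T=np.array(TC[k]);f=lambda x,y,z:Rz@np.array([x+a,y+b,z+dz])+T-[0,0,.068]
    segs=[(f(.06,-.01,.01),f(.06,-.01,.11)),(f(.06,.01,.005),f(.06,.01,.105)),(f(.06,-.01,.11),f(.06,.01,.11)),(f(.06,.01,.11),f(.025,.01,.11)),(f(.06,-.01,.11),f(.03,-.01,.11))]
    if k==4: segs+=[(f(.06,-.01,0),f(.06,.01,0)),(f(.055,.01,0),f(.03,.01,0)),(f(.06,-.01,0),f(.06,-.01,.02)),(f(-.06,.01,.055),f(-.06,.01,.085))]
    return segs
def best(F,g0,step,dims):
    # coarse grid then NM
    G=np.arange(-8,8.1,1)/1000
    bst=None
    for a in G:
        for b in G:
            v=F([a,b]+[0]*(dims-2))
            if bst is None or v<bst[0]: bst=(v,a,b)
    r=minimize(F,[bst[1],bst[2]]+[0]*(dims-2),method="Nelder-Mead",options=dict(initial_simplex=None,xatol=1e-5,fatol=1e-3))
    return np.round(np.array(r.x)*1000,1),round(r.fun,1),np.array(bst[1:])*1000
for ks in([4],[5],[4,5]):
    print("panel",ks,best(lambda p:-sum(score(IM[k],n,pan(k,p[0],p[1],0)) for k in ks),0,0,2),best(lambda p:-sum(score(IM[k],n,pan(k,*p)) for k in ks)+ (p[2]/.002)**2*3,0,0,3))
def sill(a,b,dz):
    # seat-relative timber edges (y=+-30) between x -75..85 ; timber ends free -> only y edges; stud from -85?
    f=lambda x,y,z:Rz@np.array([x+a,y+b,z+dz])+[*SEAT,0]
    return [(f(-.07,-.03,.058),f(.08,-.03,.058)),(f(-.07,.03,.058),f(.08,.03,.058))]
for n,I in(("scene",IM[0]),("top",prep("pics/top0.png"))):
    r=[(score(I,n,sill(0,b/1e3,0)),b) for b in np.arange(-8,8.1,.5)];print(n,"lateral seat offset",max(r))
E
```

```text
Traceback (most recent call last):
  File "fit.py", line 9, in score
    p=proj(n,np.linspace(A,B,N));d=p[-1]-p[0];d/=np.linalg.norm(d);nn=np.array([-d[1],d[0]])
  File "h.py", line 14, in proj
    K,R,t=cam(n);p=np.atleast_2d(X)@R.T+t;p=p@K.T;return p[:,:2]/p[:,2:]
          ~~~^^^
  File "h.py", line 4, in cam
    c=vision.camera_info(n);return np.array(c["mtx"]),np.array(c["R"]),np.array(c["t"])
ValueError: time passes only in moves, steps and waits
```

```bash
sed -i 's/^def cam(n):/import functools\n@functools.lru_cache(None)\ndef cam(n):/' h.py; cat > f5.py <<'E'
from fit import *
n="scene"
TC={4:[.517,-.2037,.2502],5:[.5174,-.2047,.1587]}
IM={k:prep(f"pics/scene{k}.png") for k in(0,4,5)}
def pan(k,a,b,dz):
    T=np.array(TC[k]);f=lambda x,y,z:Rz@np.array([x+a,y+b,z+dz])+T-[0,0,.068]
    segs=[(f(.06,-.01,.01),f(.06,-.01,.11)),(f(.06,.01,.005),f(.06,.01,.105)),(f(.06,-.01,.11),f(.06,.01,.11)),(f(.06,.01,.11),f(.025,.01,.11)),(f(.06,-.01,.11),f(.03,-.01,.11))]
    if k==4: segs+=[(f(.06,-.01,0),f(.06,.01,0)),(f(.055,.01,0),f(.03,.01,0)),(f(.06,-.01,0),f(.06,-.01,.02)),(f(-.06,.01,.055),f(-.06,.01,.085))]
    return segs
def best(F,dims):
    G=np.arange(-8,8.1,1)/1000
    bst=min((F([a,b]+[0]*(dims-2)),a,b) for a in G for b in G)
    x0=np.array([bst[1],bst[2]]+[0]*(dims-2));sx=np.vstack([x0]+[x0+.001*np.eye(dims)[i] for i in range(dims)])
    r=minimize(F,x0,method="Nelder-Mead",options=dict(initial_simplex=sx,xatol=1e-5,fatol=1e-3))
    return np.round(np.array(r.x)*1000,1),round(r.fun,1)
for ks in([4],[5],[4,5]):
    print("panel",ks,best(lambda p:-sum(score(IM[k],n,pan(k,p[0],p[1],0)) for k in ks),2),best(lambda p:-sum(score(IM[k],n,pan(k,*p)) for k in ks)+ (p[2]/.002)**2*3,3))
def sill(b):
    f=lambda x,y,z:Rz@np.array([x,y+b,z])+[*SEAT,0]
    return [(f(-.07,-.03,.058),f(.08,-.03,.058)),(f(-.07,.03,.058),f(.08,.03,.058))]
for n,I in(("scene",IM[0]),("top",prep("pics/top0.png"))):
    r=[(score(I,n,sill(b/1e3)),b) for b in np.arange(-8,8.1,.5)];print(n,"lateral seat offset",max(r))
E
python3 f5.py; python3 -c "
from h import *;st()"
```

```text
panel [4] (array([-4.2,  0.7]), np.float64(-4076.6)) (array([-5.4, -0.1, -1. ]), np.float64(-4077.4))
panel [5] (array([-2.9,  1.5]), np.float64(-2149.3)) (array([-2.2,  1.9,  0.6]), np.float64(-2149.6))
panel [4, 5] (array([-3.6,  1. ]), np.float64(-6218.0)) (array([-3.5,  1.1,  0.2]), np.float64(-6218.0))
scene lateral seat offset (np.float64(2520.704306496075), np.float64(-0.5))
top lateral seat offset (np.float64(3012.770620100696), np.float64(-1.0))
t 12.28 tcp [ 0.5174 -0.2048  0.1589] F [-0.03 -0.22 -0.59] M [0.03 0.   0.01] w 0.0192 q [ 0.89  0.59 -0.88  1.78  0.53  1.02 -1.53]
```

```bash
cat > f6.py <<'E'
from fit import *
from f5 import best
Rp=Ro.from_euler('z',PY).as_matrix();T=np.array([.5422,.1479,0])
def f(a,b,yaw=0):
    Q=Ro.from_euler('z',PY+yaw).as_matrix()
    return lambda x,y,z:Q@np.array([x,y,z])+T+Rp@np.array([a,b,0])
def top(g): 
    c=[g(x,y,.122) for x,y in((-.06,-.01),(.06,-.01),(.06,.01),(-.06,.01))]
    return [(c[i],c[(i+1)%4]) for i in range(4)]
It=prep("pics/top0.png");Is=prep("pics/scene0.png")
print("rack top",best(lambda p:-score(It,"top",top(f(p[0],p[1],p[2]*10))),3))
print("rack scene",best(lambda p:-score(Is,"scene",top(f(p[0],p[1],p[2]*10))+[(f(*p[:2],p[2]*10)(.06,s,.122),f(*p[:2],p[2]*10)(.06,s,.07)) for s in(-.01,.01)]),3))
E
python3 f6.py | grep rack
```

```text
rack top (array([-2. ,  0.5, -0.1]), np.float64(-2692.3))
rack scene (array([-2. ,  1.4,  1.7]), np.float64(-3329.7))
```

```bash
cat >> h.py <<'E'
RS=Ro.from_euler('z',SY).as_matrix()
def loc(a,b,z): 
    p=RS@np.array([a,b,0])/1000; return [SEAT[0]+p[0],SEAT[1]+p[1],z]
def F(k=3):
    L=[]
    for i in range(k):
        if i: ctrl.pause(.03)
        s=get_state();L.append(np.r_[s["contact_force"],s["wrist_torque"]])
    m=np.mean(L,0);fl=RS.T@m[:3];ml=RS.T@m[3:];tl=RS.T@(np.array(s["tcp_pos"])-[*SEAT,0])*1000
    print("t",round(s["time"],2),"Floc",np.round(fl,1),"Mloc",np.round(ml,2),"tcp_loc",np.round(tl,1));return fl,ml,tl
E
python3 - <<'E'
from h import *
a,b=2.2,-1.2
ctrl.movel(loc(a,b,.157),max_speed=.05);F()
for z in (.150,.147,.145,.143,.141):
    ctrl.movel(loc(a,b,z),max_speed=.03);f,m,t=F()
    if f[2]>6 or np.linalg.norm(f[:2])>6: print("contact");break
im,d=vision.grab_frame("scene")
o=[195,120];lab=cv2.convertScaleAbs(im[o[1]:o[1]+60,o[0]:o[0]+60],alpha=1.8,beta=-40)
cv2.imwrite("pics/fit7.png",cv2.resize(lab,None,fx=10,fy=10,interpolation=cv2.INTER_NEAREST))
E
```

```text
t 12.6 Floc [-0.1  0.4 -1.5] Mloc [ 0.03 -0.01 -0.03] tcp_loc [  2.3  -1.3 157.1]
t 13.05 Floc [ 0.3  0.  -1.5] Mloc [ 0.01 -0.    0.  ] tcp_loc [  2.2  -1.1 149.9]
t 13.37 Floc [ 0.2 -0.2 -1.6] Mloc [-0.    0.02 -0.01] tcp_loc [  2.2  -1.2 146.9]
t 13.68 Floc [-0.3  0.3 -1.7] Mloc [-0.02 -0.01 -0.03] tcp_loc [  2.2  -1.2 145. ]
t 14.0 Floc [-0.1 -0.2 -1.3] Mloc [ 0.01 -0.02 -0.01] tcp_loc [  2.2  -1.2 142.9]
t 14.32 Floc [ 0.2 -0.3 -2. ] Mloc [ 0.02 -0.03 -0.03] tcp_loc [  2.2  -1.2 140.9]
```

View pics/fit7.png

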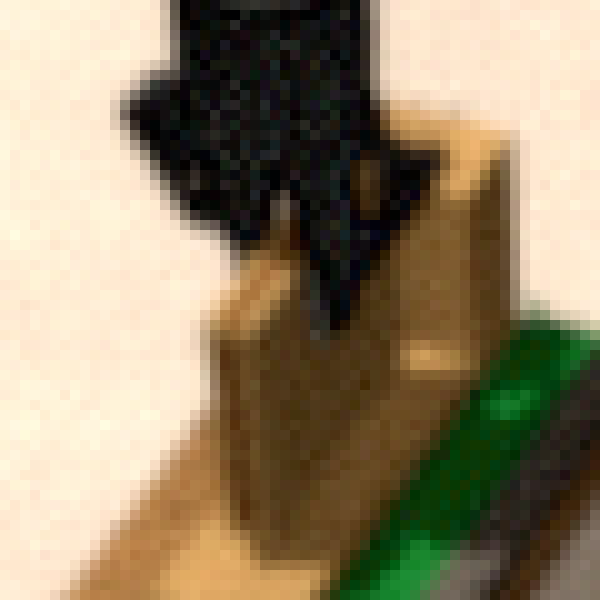

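No contact force has shown up, with the lower edge already about 7 mm below where the dowel tips should be. The dowels appear to be entering the holes, so I'll continue down.

```bash
python3 - <<'E'
from h import *
a,b=2.2,-1.2
z=.141
while z>.124:
    z-=.002 if z>.1305 else .001
    ctrl.movel(loc(a,b,z),max_speed=.03);f,m,t=F()
    if f[2]>5 or np.linalg.norm(f[:2])>8: print("contact");break
E
```

```text
t 14.68 Floc [-0.4 -0.2 -1.5] Mloc [-0.01  0.01 -0.01] tcp_loc [  2.2  -1.2 138.9]
t 15.0 Floc [-0.1  0.8 -1.6] Mloc [0.02 0.02 0.01] tcp_loc [  2.2  -1.2 137. ]
t 15.32 Floc [-0.6  0.4 -0.7] Mloc [0.03 0.01 0.02] tcp_loc [  2.2  -1.2 134.9]
t 15.63 Floc [-0.  -0.3 -1.4] Mloc [-0.   -0.01 -0.01] tcp_loc [  2.2  -1.2 133. ]
t 15.95 Floc [ 0.3  0.1 -1.5] Mloc [-0.03 -0.01 -0.01] tcp_loc [  2.2  -1.2 131. ]
t 16.27 Floc [ 0.2  0.2 -1.4] Mloc [ 0.03 -0.03  0.02] tcp_loc [  2.2  -1.2 128.9]
t 16.58 Floc [ 0.1 -0.2 -1.3] Mloc [ 0.    0.02 -0.  ] tcp_loc [  2.2  -1.2 128. ]
t 16.9 Floc [ 0.2  0.1 -1. ] Mloc [ 0.02 -0.01 -0.02] tcp_loc [  2.2  -1.2 127. ]
t 17.22 Floc [-0.3  0.2  1.5] Mloc [ 0.02  0.09 -0.  ] tcp_loc [  2.4  -1.2 126.2]
t 17.53 Floc [-3.3  1.1 11.9] Mloc [ 0.28  0.75 -0.02] tcp_loc [  2.4  -1.2 126.2]
contact
```

```bash
python3 - <<'E'
from h import *
def tilt():
    q=np.array(get_state()["eef_rot"]);Rm=Ro.from_quat(np.r_[q[1:],q[0]]).as_matrix();R0=quat(SY,1);R0=Ro.from_quat(np.r_[R0[1:],R0[0]]).as_matrix()
    print("tilt deg loc",np.round(np.degrees(RS.T@Ro.from_matrix(Rm@R0.T).as_rotvec()),3))
tilt();F(5);tilt()
ctrl.movel(loc(1.7,-1.2,.1245),max_speed=.03);F(5);tilt();st()
im,d=vision.grab_frame("scene");cv2.imwrite("pics/scene8.png",im)
o=[195,120];lab=cv2.convertScaleAbs(im[o[1]:o[1]+60,o[0]:o[0]+60],alpha=1.8,beta=-40)
cv2.imwrite("pics/fit8.png",cv2.resize(lab,None,fx=10,fy=10,interpolation=cv2.INTER_NEAREST))
E
```

```text
tilt deg loc [-0.065 -0.028  0.002]
t 17.67 Floc [-3.4  1.3 12.3] Mloc [ 0.29  0.75 -0.02] tcp_loc [  2.4  -1.2 126.2]
tilt deg loc [-0.064 -0.025  0.002]
t 18.05 Floc [-3.3  1.6 15.3] Mloc [ 0.35  0.81 -0.  ] tcp_loc [  2.4  -1.2 126.2]
tilt deg loc [-0.086 -0.086  0.007]
t 18.05 tcp [ 0.5195 -0.2053  0.1262] F [-3.68  0.04 14.76] M [0.19 0.88 0.01] w 0.0187 q [ 0.86  0.63 -0.85  1.82  0.57  0.96 -1.57]
```

View pics/fit8.png

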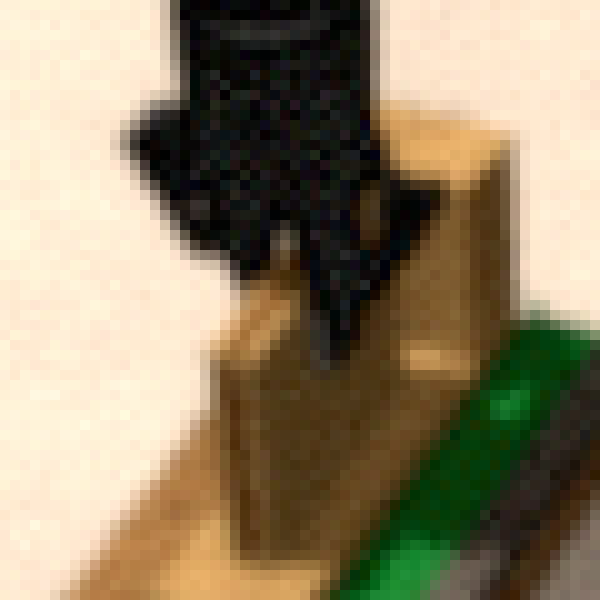

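```bash
python3 - <<'E'
from h import *
ctrl.movel(loc(2.2,-1.2,.1249),max_speed=.03);F(5)
ctrl.pause(1.0);F(8);st()
im,d=vision.grab_frame("top");cv2.imwrite("pics/top9.png",im)
E
```

```text
t 18.48 Floc [-3.9  1.6 12.8] Mloc [0.3  0.83 0.02] tcp_loc [  2.4  -1.2 126.1]
t 19.72 Floc [-3.8  1.2 12.7] Mloc [0.31 0.82 0.02] tcp_loc [  2.4  -1.2 126.2]
t 19.72 tcp [ 0.5194 -0.2054  0.1262] F [-3.89  0.7  13.68] M [ 0.08  0.86 -0.01] w 0.0189 q [ 0.86  0.63 -0.85  1.82  0.57  0.96 -1.57]
```

View pics/top9.png

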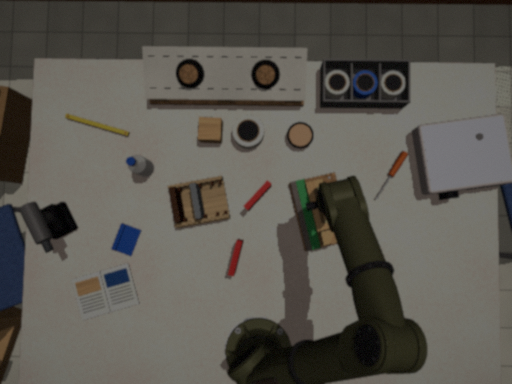

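View pics/scene8.png

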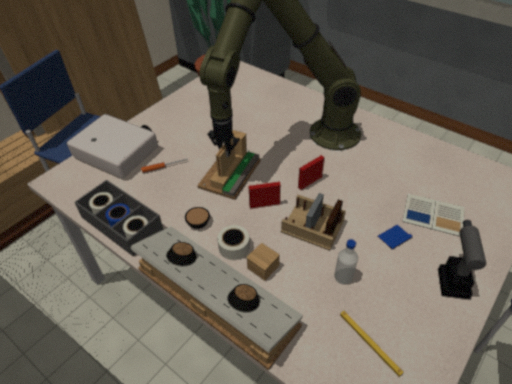

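The panel stands upright on the sill at scene pixel (231,155), still gripped. The grey and brown boards are in their slots at top pixels (196,200) and (177,202), and the rest of the scene looks unchanged. The press has held at about 13 N, so I'm handing in.

```bash
python3 - <<'E'
from h import *
print(ticket.close_job())
E
```

```text
the job is handed in; nothing more can be done
None
```

I drew the pale three-ply panel straight up out of the stand, set it on the sill's two dowels, and handed the job in at about 20 s. The arm was still gripping the panel (100 N) and pressing it down with about 13 N (1.3 kg).

**Seating:** The panel slid over the dowels with no noticeable resistance. It stopped at tool height 126.2 mm, which is where I calculated the lower edge would meet the timber, and pressing harder did not lower it further. I take that as fully home, since the holes cannot be seen in the pictures. The tilt was last measured just before the final adjustment, at under 0.1° about either axis.

**Holding:** The press stayed steady over a 1 s hold.

**Other things:** In the last pictures the grey and brown boards are still in their slots, and the red look-alikes and everything else are where they were.

**What disagreed:** The two cameras differed by 2–4 mm on where the panel and sill stood, so I averaged them; the tapered dowel tips allowed for that. A small sideways force of about 4 N and a moment of about 0.8 N·m remain at the wrist. I put these down to friction at the seat, but I did not test that.

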